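# Show the polished brass plate to the inspection camera

## Robot

A 6-joint arm with a two-finger parallel gripper is mounted at the origin on a cart in front of the work surface, level with it; the furniture and walls round the work are solid. World frame = base frame: x ahead of the robot, y to its left, z up, the work surface at z = 0. Lengths are in m, angles in rad, forces in N, time in s.
With the tool pointing down it reaches from about 0.375 to 0.75 m from the base axis. Payload 9 kg.
Tool frame: the origin (TCP) lies at the very end of the fingers, on their centre line; the grasp point (between the pads) lies 19 mm behind it; z points along the fingers, y is the line along which they close (so a half turn about z gives the same grasp; the last joint's range is limited). The gripper opens to 85 mm and grips with 20 to 120 N. Pads are 22 mm wide; open, the fingers measure 114 mm over their backs; the gripper's body (76 mm by 85 mm) begins 54 mm behind the grasp point. The pads swing forward as they close: fully open they stand 13 mm farther back than shut.
Start: joints at [0.947, 0.104, 0.097, 1.564, 0, 1.353], TCP at [0.237, 0.551, 0.231] pointing down, gripper open.
Joint ranges: [-2.99, 2.99], [-0.84, 1.86], [-1.1, 1.16], [-1.84, 2.11], [-1.51, 1.56], [-3.14, 3.14]. Speed limits (rad/s): [2.22, 2.22, 2.57, 3.14, 3.14, 3.14].

## Interface

Orientations are given as a unit quaternion [w, x, y, z].
In Python, from bench import manip gives the robot as it stands.
- The arm moves only by the shell command python3 -m jog 'ROWS' [OPENING]. ROWS is a JSON object of lists of equal length, an entry for each row: "dp": the shift along the tool's x, y, z scaled (see below), a list of three; "roll": the turn about the tool's z scaled (see below). A call has 1 to 8 rows; each row is the pose to reach, as a shift and turn from the pose commanded when the call began, along the tool's axes at that moment, turning the shorter way round; what a row does not reach only later rows make up. The controller multiplies each number of a shift by 0.15 m and each number of a turn by 360 degrees. A row lasts 1/8 s, in which the tool goes at most 62.5 mm and 10.7 degrees, less where a joint would pass 70% of its speed; a pose out of reach is approached as far as the arm can. A call with a number of a shift or a turn outside -1 to 1 is refused whole. A call with a gripper value outside its range is refused whole. OPENING is the opening, from 0 (shut) to 1 (fully open), set as the call begins (- or left out, the last holds). The fingers move at their own pace and stop on an object; the grip force is fixed at half the most. Time passes only in rows, so rows that repeat a pose let the fingers close. It gives the time, the measured TCP pose, the force, the opening and the grip force at its end, in the units of the state.
- manip.state(): the state, without advancing time (a new reading comes with each control period).
- manip.get_image(name): name is "side" or "top"; returns a dict with "img" (480x640x3 uint8, red, green, blue), "range_z" (480x640 float32, m along the optical axis (not along the pixel's ray), 0 where there is no reading), "vfov" (degrees; the focal length in pixels is half the picture's height over the tangent of half this angle, whatever the lens; pixels are square), "cx", "cy" (the principal point, pixels), "R" (3x3) and "t" (3): a world point X has camera coordinates R X + t. Camera axes: x right, y down, z forward; pixel columns grow to the right and rows downward; lengths in m; the calibration is good to about 2 mm. A picture is of the moment at which its call begins.
- manip.close_job(): hands the job in; it is judged then, once.
Trained networks look in the newest picture that a camera, given by its name, has taken for a name from the list of things; names that differ only in an ending like _2 or _b are one class to them, and where a whole thing is asked for, a point or a joint stands for the part that bears it (a point fixed in the world has none). Each returns a list of dicts, best first, with "conf" (0 to 1); they miss things now and then, are a little off and sometimes report something else, mostly with a low value. They report only what shows in the picture. A call takes as long as a camera call.
- manip.find_in(thing, camera): "centre" ([x, y, z] in m, in world coordinates, good to about 4 mm: the middle of the surface that is visible of it).
- manip.outline_of(thing, camera): "region" (480x640 bool, what is visible of it).
- manip.tip_of(thing, camera): "centre" ([x, y, z] in m, in world coordinates, good to about 4 mm: a listed point, or the origin of a listed thing).
The state is a dict: "time": time; "joints": joint angles; "qd": joint speeds; "joint_torque": joint torques, N m; "position": TCP position; "eef_rot": TCP orientation; "force": force on the tool from outside, world axes, zero at the start; "ft_torque": the same for the moment, N m; "opening": finger opening in m; "finger_force": force on a finger pad.
Only numpy, scipy, OpenCV 4.12 (cv2) and the standard library are available. Lean on these libraries where they do the work, as an engineer would, in place of code of your own. Each camera call takes 0.05 s, during which the arm holds its last target. There are 200 camera calls.

## Task

Lift the blue cover off the rack by its handle and hang it over the rail, with the bar inside under the top of the vault, and let go of it. Then take the brass plate out of the rack and hold it in the air, right way up, its centre at the camera's focus point (110 mm straight out from the lens), its collared front square on to the lens. Finish while holding it there, still; leave the steel plate in its slot and do not shift the other things on the bench.

Things in the scene. Friction and masses are not known exactly. Their poses are not given: they have to be found in the camera images.
- cover: Loose blue cover of 4 mm sheet, 160 g: a tunnel 100 mm long (x), open-ended, 76 mm wide inside, 90 over its lower edges (y), 94 high, half-round vault on top. The black handle on it, 40 mm along x, 14 thick (y), rises from z = 94 to 116. A half turn changes nothing. Starts standing on the bench over rack and plates, in line with and centred on the rack. Origin: centre of its underside; z up.
- cover_handle (a point): Middle of the handle, 106 mm above the cover's underside; grasp it across y (14 mm). Cover's axes.
- cover_apex (a point): Middle of the highest inner line of the vault (inner radius 38 mm), 90 mm above the cover's underside; it comes to rest on the bar.
- rail: Fixed steel rail: a level bar of 12 mm diameter, 180 mm long along its y, between posts at its ends, its axis 125 mm above the bench. Hung on it, the cover's tunnel (its x, either way round) lies along the bar (rail's y), about midway between the posts. Origin: at bench level under the middle of the bar.
- rail_mid (a point): Middle of the bar, on its axis (125 mm above the bench). Rail's axes.
- rack: Fixed pale beech block 94 x 60 x 22 mm (x, y, z) with two slots at x = -22 and +22 mm, each 11 mm wide in x, 47 long in y, 14 deep. In one stands the brass plate, in the other the steel plate; which is where varies. Origin: centre of its underside at bench level.
- brass_plate: Loose yellow brass plate 8 x 44 x 64 mm (x, y, z), 180 g. Front (+x): a raised round collar, 24 mm across, 3 high, in the middle; back plain. Stands upright in a slot, lower 14 mm sunk in, top 72 mm above the bench, axes along the rack's (front away from the robot). Grip it by its side edges, across y. Origin: centre of its lower edge; z towards its top edge.
- brass_plate_centre (a point): Centre of the brass plate, 32 mm above its lower edge. Plate's axes.
- brass_aim (a point): A point in the air that moves with the brass plate, 110 mm straight out of its front (+x) from its centre: when the plate is presented properly it lies at the lens.
- steel_plate: Loose steel-grey plate of the same size and shape in the other slot. It stays there. Origin: centre of its lower edge face.
- inspection_camera: Fixed stand of the inspection camera: 80 mm round foot and a 16 mm post 335 mm high, carrying the camera head. Origin: centre of the foot's underside.
- camera_head: Grey camera head 46 x 42 x 42 mm, black lens, white ring light 54 mm across, fixed on the stand 290 mm above the bench. It looks along its own -x, towards the robot's side and 25 degrees downwards. A plate presented square on and right way up has its x and z along this body's x and z (top leaning away from the camera). Origin: 56 mm behind the lens front, on its axis.
- lens (a point): Centre of the front of the lens. Axes of the camera head.
- focus (a point): The focus point in the air, 110 mm straight out from the lens along its line of sight (220 mm above the bench): the plate's centre belongs here. Axes of the camera head.
- jar_side: Bystander, loose: clear glass jar with a dark lid, 64 mm across, height 99 mm. Leave it alone. Origin: centre of its underside.
- tin_side: Bystander, loose: round printed tin, 75 mm across, height 58 mm. Leave it alone. Origin: centre of its underside.
- pliers_flat: Bystander, loose: flat-nose pliers with red handles, lying, 129 x 43 x 10 mm. Leave it alone. Origin: centre of its underside.
- screwdriver_blue: Bystander, loose: screwdriver with a blue handle, lying, 143 x 16 x 16 mm. Leave it alone. Origin: centre of its underside.
- beeswax: Bystander, loose: yellow cake of beeswax, 31 x 46 x 18 mm. Leave it alone. Origin: centre of its underside.
- brass_brush: Bystander, loose: small wooden brush with brass wire, lying, 150 x 13 x 21 mm. Leave it alone. Origin: centre of its underside.

How it is judged:
By the outcome, as a careful person would: the job done as asked, in the order asked, and still so for the second after the job is handed in, while the arm keeps its last pose, push and grip.
It also fails if it takes over 58 s, if anything falls off the work surface, if the arm or the gripper's body presses on something with over 40 N, if the wrist force passes 120 N, or if a joint passes its speed limit or range.

## Working session

There is one attempt and no reset: what is moved stays moved. The work goes in short steps, Python scripts to look and compute and a shell command to move; the robot and the scene stay as the last step left them, time stands still between calls to the robot, and variables do not carry over. Pictures are saved under pics/ and viewed, at most 11 in all, crops included, and the job is handed in when it is done.

```bash
mkdir -p pics; ls
cat > h.py <<'E'
import numpy as np, cv2
from bench import manip
def pts(im, mask=None):
    f=240/np.tan(np.radians(im["vfov"])/2); z=im["range_z"]
    v,u=np.nonzero((z>0)&(mask if mask is not None else True)); zz=z[v,u]
    c=np.stack([(u-im["cx"])/f*zz,(v-im["cy"])/f*zz,zz],1)
    return (c-im["t"])@np.array(im["R"]), u, v
E
python3 - <<'E'
from h import *
for c in("side","top"):
    im=manip.get_image(c); cv2.imwrite(f"pics/{c}0.png",im["img"][...,::-1])
    print(c,"campos",(-np.array(im["R"]).T@np.array(im["t"])).round(3))
    for n in["cover","rail","rack","camera_head","inspection_camera","brass_plate","steel_plate","jar_side","tin_side","pliers_flat","screwdriver_blue","beeswax","brass_brush"]:
        r=manip.find_in(n,c); print(n,[(np.round(d["centre"],3).tolist(),round(d["conf"],2)) for d in r[:2]])
    for n in["cover_handle","cover_apex","rail_mid","rail","cover","lens","focus","camera_head","rack","inspection_camera","brass_plate","steel_plate"]:
        r=manip.tip_of(n,c); print("tip",n,[(np.round(d["centre"],3).tolist(),round(d["conf"],2)) for d in r[:2]])
s=manip.state();print(s)
E
```

```text
pics
side campos [-0.261  1.092  1.143]
cover [([0.4, 0.252, 0.084], 0.78)]
rail [([0.615, 0.32, 0.007], 0.66), ([0.4, 0.241, 0.088], 0.54)]
rack [([0.379, 0.228, 0.019], 0.66)]
camera_head [([0.642, -0.373, 0.294], 0.78)]
inspection_camera [([0.647, -0.381, 0.291], 0.65)]
brass_plate [([0.489, 0.447, 0.08], 0.18)]
steel_plate []
jar_side [([0.49, 0.445, 0.081], 0.71)]
tin_side [([0.401, -0.24, 0.048], 0.89)]
pliers_flat [([0.408, 0.063, 0.012], 0.56)]
screwdriver_blue [([0.396, -0.098, 0.011], 0.69)]
beeswax [([0.375, -0.347, 0.014], 0.52), ([0.379, 0.23, 0.02], 0.51)]
brass_brush [([0.399, -0.099, 0.014], 0.57), ([0.649, -0.377, 0.29], 0.31)]
tip cover_handle [([0.424, 0.237, 0.107], 0.58), ([0.402, -0.134, -0.004], 0.37)]
tip cover_apex [([0.424, 0.24, 0.093], 0.97)]
tip rail_mid [([0.634, 0.226, 0.126], 0.89)]
tip rail [([0.664, -0.394, 0.293], 0.74), ([0.64, 0.224, -0.001], 0.63)]
tip cover [([0.424, 0.241, 0.001], 0.62)]
tip lens [([0.616, -0.378, 0.261], 0.64)]
tip focus []
tip camera_head [([0.665, -0.394, 0.294], 0.55)]
tip rack [([0.639, 0.226, 0.126], 0.63), ([0.425, 0.239
[... 1259 characters left out ...]
6, 'joints': array([ 9.47294602e-01,  1.04099912e-01,  9.73098747e-02,  1.56387994e+00,
       -3.70378864e-05,  1.35308388e+00]), 'qd': array([-9.92818949e-04,  8.02603515e-04,  1.86902488e-03, -2.27216042e-03,
       -9.25069606e-05, -1.99682699e-05]), 'joint_torque': array([ 7.06858664e-04, -5.56749022e+01,  5.03765059e+01,  8.42925056e-04,
       -1.34564443e-04, -2.00797621e-05]), 'position': array([0.23687942, 0.55130475, 0.23133618]), 'eef_rot': array([4.26993116e-05, 2.01505433e-01, 9.79487395e-01, 5.01053443e-05]), 'force': array([-0.15063355, -0.31701723,  0.40581052]), 'ft_torque': array([-0.02109299,  0.01929382, -0.01874642]), 'finger_force': 0.0, 'opening': 0.08527984284959375}
```

View pics/top0.png

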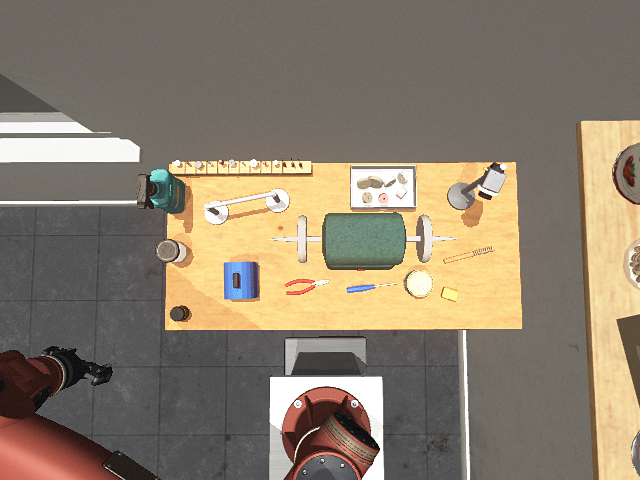

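View pics/side0.png

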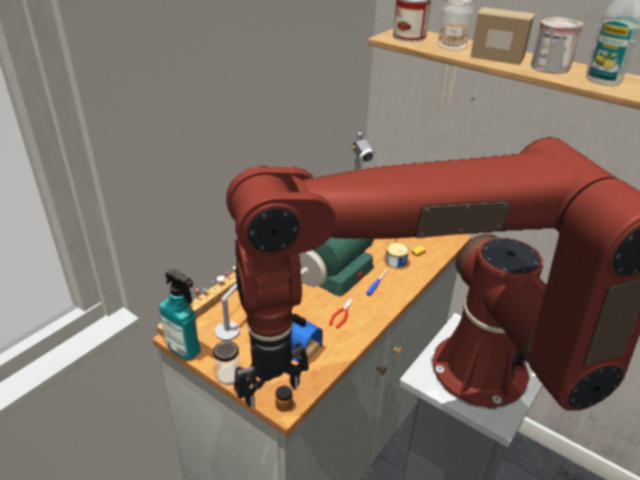

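Run:
```python
from h import *
im=manip.get_image("top"); np.savez("pics/top.npz",**im)
P,u,v=pts(im)
def sel(x0,x1,y0,y1,z0,z1):
    return P[(P[:,0]>x0)&(P[:,0]<x1)&(P[:,1]>y0)&(P[:,1]<y1)&(P[:,2]>z0)&(P[:,2]<z1)]
def rect(n,Q):
    r=cv2.minAreaRect((Q[:,:2]*1000).astype(np.float32)); print(n,len(Q),"rect",np.round(r[0],1),np.round(r[1],1),round(r[2],1),"mean",(Q.mean(0)*1000).round(1),"z",np.percentile(Q[:,2]*1000,[2,50,98]).round(1))
rect("table",sel(.3,.33,-.1,.1,-.05,.05))
rect("handle",sel(.36,.48,.18,.30,.103,.13))
rect("cover",sel(.36,.48,.17,.31,.04,.13))
b=sel(.58,.69,.15,.30,.10,.14); rect("bar",b)
d=np.cov(b[:,:2].T); w,V=np.linalg.eigh(d); print("bar dir",np.degrees(np.arctan2(V[1,1],V[0,1])))
rect("railall",sel(.54,.74,.08,.37,.06,.2))
rect("motor",sel(.42,.66,-.32,.15,.05,.3))
rect("head",sel(.57,.72,-.46,-.33,.25,.36))
Q=sel(.40,.62,-.40,-.28,.02,.3); print(len(Q), Q[:,2].max() if len(Q) else 0)
# handle yaw through colour
m=(im["img"].max(2)<70)
```

```text
table 712 rect [315.2  -0. ] [ 29.3 197.3] 0.4 mean [ 3.15e+02 -1.00e+00  3.00e-01] z [-5.8  0.3  6. ]
handle 88 rect [419.5 238.4] [37.4 13.5] 1.9 mean [419.4 237.5 115.4] z [104.1 116.3 122.4]
cover 1145 rect [419.7 236.8] [98.3 82.2] 0.6 mean [419.5 232.8  87.2] z [ 54.9  88.7 118.2]
bar 262 rect [632.4 225.6] [ 13.4 153.2] 11.3 mean [631.8 225.2 129.9] z [123.8 130.1 135.5]
bar dir 101.34965200216038
railall 393 rect [634.9 222.9] [119.1 171.2] 46.6 mean [631.1 226.3 124.2] z [ 65.3 129.1 135.2]
motor 5994 rect [543.3 -83.5] [473.5 235.6] 88.0 mean [ 522.6 -104.7  161. ] z [ 54.4 172.7 189.7]
head 736 rect [ 647.3 -384.7] [51.5 83.7] 74.4 mean [ 645.7 -383.5  301.1] z [274.2 300.6 335.7]
253 0.2984449019369979
```

```bash
cat >> h.py <<'E'
from scipy.spatial.transform import Rotation as Ro
def go(p, yaw=None):
    s=manip.state(); q=s["eef_rot"]; R=Ro.from_quat([q[1],q[2],q[3],q[0]]).as_matrix()
    y=np.degrees(np.arctan2(R[1,1],R[0,1])); r=0 if yaw is None else ((y-yaw+90)%180-90)/360
    print("t",round(s["time"],2),"pos",s["position"].round(4),"yaw",round(y,1),"q6",round(s["joints"][5],2),"F",s["force"].round(1),"-> dp",(R.T@(np.array(p)-s["position"])/.15).round(3),"roll",round(r,4))
E
python3 -c "
from h import *
go([.421,.238,.20],91)
go([.421,.238,.135],91)"
```

```text
t 2.65 pos [0.2368 0.5513 0.2313] yaw 66.7 q6 1.35 F [ 0.3 -0.5 -0. ] -> dp [-1.953 -1.434  0.209] roll -0.0674
t 2.65 pos [0.2368 0.5513 0.2313] yaw 66.7 q6 1.35 F [ 0.3 -0.5 -0. ] -> dp [-1.952 -1.434  0.642] roll -0.0674
```

```bash
python3 -m jog '{"dp":[[-0.33,-0.24,0],[-0.66,-0.48,0],[-0.97,-0.71,0],[-0.97,-0.71,0]],"roll":[-0.02,-0.045,-0.0674,-0.0674]}' 0.5; python3 -c "
from h import *
go([.421,.238,.165],91)"
```

```text
time: 3.15
position: [0.3304, 0.3935, 0.2316]
eef_rot: [0.0, -0.008, 1.0, -0.0]
force: [0.0, 0.2, 0.0]
opening: 0.0426
finger_force: 0.0
t 3.15 pos [0.3304 0.3935 0.2316] yaw 90.9 q6 0.6 F [0.  0.2 0. ] -> dp [-0.588 -1.045  0.445] roll -0.0004
```

```bash
python3 -m jog '{"dp":[[-0.2,-0.33,0.1],[-0.4,-0.66,0.25],[-0.58,-0.98,0.42],[-0.588,-1,0.445],[-0.588,-1,0.445]],"roll":[0,0,0,0,0]}'
python3 - <<'E'
from h import *
go([.421,.238,.097],91)
im=manip.get_image("side"); cv2.imwrite("pics/s1.png",cv2.resize(im["img"][250:450,180:420,::-1],None,fx=2.5,fy=2.5))
E
```

```text
time: 3.78
position: [0.4191, 0.2481, 0.1646]
eef_rot: [-0.0, -0.008, 1.0, 0.0]
force: [-0.6, -0.1, 0.9]
opening: 0.0429
finger_force: 0.0
t 3.77 pos [0.4191 0.2481 0.1646] yaw 91.0 q6 0.25 F [-0.6 -0.1  0.9] -> dp [-0.012 -0.068  0.451] roll -0.0001
```

View pics/s1.png

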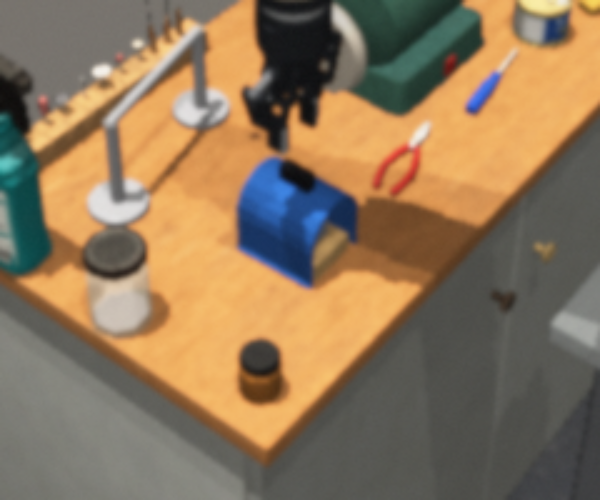

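The crop shows the open fingers (270–330,110) straddling above the handle (297,175), cover aligned with x; rail behind is clear.

```bash
python3 -m jog '{"dp":[[-0.012,-0.068,0.1],[-0.012,-0.068,0.25],[-0.012,-0.068,0.35],[-0.012,-0.068,0.43],[-0.012,-0.068,0.43]],"roll":[0,0,0,0,0]}'; python3 -m jog '{"dp":[[0,0,0],[0,0,0],[0,0,0],[0,0,0]],"roll":[0,0,0,0]}' 0;  python3 -m jog '{"dp":[[0,0,-0.03],[0,0,-0.08],[0,0,-0.13],[0,0,-0.13]],"roll":[0,0,0,0]}'
```

```text
time: 4.45
position: [0.4207, 0.2374, 0.0992]
eef_rot: [-0.001, -0.009, 1.0, -0.0]
force: [1.1, 0.4, -0.5]
opening: 0.0428
finger_force: 0.0
time: 4.95
position: [0.4218, 0.2377, 0.1008]
eef_rot: [0.001, -0.009, 1.0, 0.0]
force: [-0.2, 1.2, 5.3]
opening: 0.0124
finger_force: 60.7
time: 5.45
position: [0.4218, 0.2375, 0.1204]
eef_rot: [0.001, -0.009, 1.0, 0.0]
force: [0.5, -0.1, -2.1]
opening: 0.0124
finger_force: 59.7
```

```bash
python3 -m jog '{"dp":[[0,0,-0.25],[0,0,-0.6],[0,0,-0.95],[0,0,-0.99],[0,0,-0.99]],"roll":[0,0,0,0.025,0.05]}'; python3 -c "
from h import *
go([.633,.226,.27],11.3)"
```

```text
time: 6.08
position: [0.4218, 0.2375, 0.2691]
eef_rot: [0.001, 0.15, 0.989, 0.0]
force: [0.0, 0.7, -2.1]
opening: 0.0124
finger_force: 59.8
t 6.08 pos [0.4218 0.2375 0.2691] yaw 72.7 q6 0.54 F [ 0.   0.7 -2.1] -> dp [-1.367  0.345 -0.003] roll 0.1706
```

```bash
python3 -m jog '{"dp":[[-0.15,0.04,0],[-0.33,0.09,0],[-0.5,0.13,0],[-0.65,0.17,0],[-0.8,0.21,0],[-0.95,0.25,0],[-0.95,0.25,0]],"roll":[0.028,0.056,0.084,0.112,0.14,0.1706,0.1706]}'; python3 -c "
from h import *
go([.633,.226,.27],11.3)"
```

```text
time: 6.95
position: [0.5694, 0.2313, 0.267]
eef_rot: [-0.0, 0.633, 0.774, -0.0]
force: [-0.8, -0.2, -1.3]
opening: 0.0122
finger_force: 59.7
t 6.95 pos [0.5694 0.2313 0.267 ] yaw 11.5 q6 1.54 F [-0.8 -0.2 -1.3] -> dp [-0.119  0.409 -0.021] roll 0.0005
```

```bash
python3 -m jog '{"dp":[[-0.03,0.12,0],[-0.08,0.27,-0.01],[-0.12,0.41,-0.02],[-0.12,0.41,-0.02],[-0.12,0.41,-0.02]],"roll":[0,0,0,0,0]}'
python3 - <<'E'
from h import *
go([.633,.226,.20],11.3)
for c in("top","side"):
    im=manip.get_image(c); cv2.imwrite(f"pics/{c}2.png",cv2.resize(im["img"][150:330,150:410,::-1] if c=="top" else im["img"][200:440,120:420,::-1],None,fx=2.5 if c=="side" else 3,fy=2.5 if c=="side" else 3))
    for n in("cover_handle","cover_apex","cover","rail_mid"): print(c,n,[(np.round(d["centre"],3).tolist(),round(d["conf"],2)) for d in manip.tip_of(n,c)[:2]])
E
```

```text
time: 7.58
position: [0.6316, 0.2266, 0.2711]
eef_rot: [-0.0, 0.631, 0.775, -0.0]
force: [0.4, -0.1, -1.7]
opening: 0.0126
finger_force: 59.7
t 7.58 pos [0.6316 0.2266 0.2711] yaw 11.7 q6 1.52 F [ 0.4 -0.1 -1.7] -> dp [-0.006  0.009  0.474] roll 0.0011
top cover_handle [([0.629, 0.223, 0.273], 0.92)]
top cover_apex [([0.637, 0.228, 0.259], 0.64)]
top cover [([0.63, 0.228, 0.171], 0.95)]
top rail_mid [([0.409, 0.054, -0.001], 0.66), ([0.631, 0.224, -0.001], 0.41)]
side cover_handle [([0.63, 0.224, 0.279], 0.78)]
side cover_apex [([0.42, 0.234, -0.001], 0.25)]
side cover [([0.634, 0.23, 0.168], 0.95), ([0.443, 0.239, 0.036], 0.48)]
side rail_mid [([0.636, 0.226, 0.124], 0.83)]
```

View pics/side2.png

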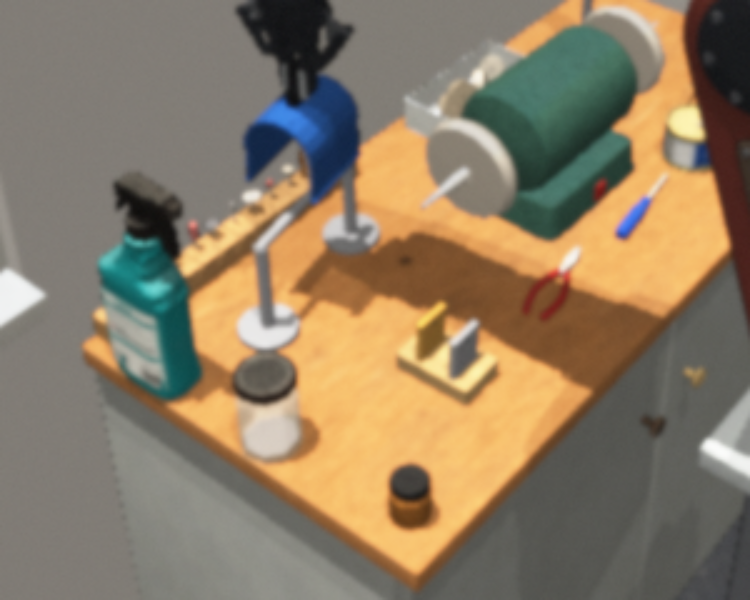

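Picture: cover held level above the rail, tunnel in line with the bar; in the rack the brass plate (430,330) is in the far (+x) slot, steel (463,348) near.

```bash
python3 -m jog '{"dp":[[-0.005,0.01,0.15],[-0.005,0.01,0.35],[-0.005,0.01,0.55],[-0.005,0.01,0.72],[-0.005,0.01,0.8],[-0.005,0.01,0.8]],"roll":[0,0,0,0,0,0]}';  python3 -m jog '{"dp":[[0,0,0.02],[0,0,0.04],[0,0,0.055],[0,0,0.055]],"roll":[0,0,0,0]}'
```

```text
time: 8.82
position: [0.6337, 0.2259, 0.1506]
eef_rot: [-0.0, 0.632, 0.775, -0.0]
force: [0.8, -0.3, -0.8]
opening: 0.0127
finger_force: 59.7
time: 9.32
position: [0.634, 0.226, 0.1427]
eef_rot: [-0.0, 0.632, 0.775, -0.0]
force: [-0.9, 0.3, -1.0]
opening: 0.0127
finger_force: 59.7
```

```bash
python3 -m jog '{"dp":[[0,0,0.008],[0,0,0.016],[0,0,0.02],[0,0,0.02]],"roll":[0,0,0,0]}'
```

```text
time: 9.82
position: [0.6342, 0.226, 0.1414]
eef_rot: [0.0, 0.632, 0.775, 0.0]
force: [-4.1, -0.3, 7.2]
opening: 0.0123
finger_force: 60.9
```

```bash
python3 -m jog '{"dp":[[0,0,0],[0,0,0],[0,0,0],[0,0,0]],"roll":[0,0,0,0]}' 0.5; python3 -m jog '{"dp":[[0,0,-0.05],[0,0,-0.2],[0,0,-0.5],[0,0,-0.8],[0,0,-0.9]],"roll":[0,0,0,0,0]}'
python3 - <<'E'
from h import *
im=manip.get_image("side"); cv2.imwrite("pics/s3.png",cv2.resize(im["img"][200:440,120:420,::-1],None,fx=2.5,fy=2.5))
for c in("side","top"):
  if c=="top": im=manip.get_image("top")
  for n in("cover","cover_apex","brass_plate_centre","brass_plate","steel_plate","rack"): print(c,n,[(np.round(d["centre"],3).tolist(),round(d["conf"],2)) for d in manip.tip_of(n,c)[:2]])
P,u,v=pts(im)
def rect(n,x0,x1,y0,y1,z0,z1):
    Q=P[(P[:,0]>x0)&(P[:,0]<x1)&(P[:,1]>y0)&(P[:,1]<y1)&(P[:,2]>z0)&(P[:,2]<z1)]
    if len(Q)<3: return
    r=cv2.minAreaRect((Q[:,:2]*1000).astype(np.float32)); print(n,len(Q),np.round(r[0],1),np.round(r[1],1),round(r[2],1),(Q.mean(0)*1000).round(1))
rect("plateF",.425,.47,.19,.28,.055,.09);rect("plateN",.375,.42,.19,.28,.055,.09);rect("rack",.35,.49,.18,.29,.014,.09)
go([.445,.238,.23],91)
E
```

```text
time: 10.32
position: [0.634, 0.226, 0.1397]
eef_rot: [-0.0, 0.632, 0.775, 0.0]
force: [0.2, 0.2, -0.3]
opening: 0.0425
finger_force: 0.0
time: 10.95
position: [0.635, 0.2261, 0.2793]
eef_rot: [0.002, 0.632, 0.775, 0.002]
force: [-0.2, 0.7, -0.0]
opening: 0.0427
finger_force: 0.0
side cover [([0.637, 0.229, 0.042], 0.69)]
side cover_apex [([0.491, -0.416, -0.002], 0.25)]
side brass_plate_centre [([0.447, 0.243, 0.04], 0.51), ([0.635, 0.227, 0.132], 0.29)]
side brass_plate [([0.447, 0.238, 0.006], 0.79), ([0.401, 0.238, 0.006], 0.39)]
side steel_plate [([0.402, 0.24, 0.006], 0.54)]
side rack [([0.424, 0.237, -0.001], 0.64), ([0.447, 0.237, 0.037], 0.17)]
top cover [([0.636, 0.228, 0.041], 0.77)]
top cover_apex [([0.639, 0.227, 0.128], 0.96)]
top brass_plate_centre [([0.443, 0.238, 0.039], 0.49)]
top brass_plate [([0.448, 0.239, 0.009], 0.6), ([0.63, 0.225, 0.144], 0.46)]
top steel_plate [([0.493, -0.416, -0.002], 0.73)]
top rack [([0.633, 0.224, 0.145], 0.75), ([0.418, 0.237, 0.0], 0.49)]
plateF 18 [441.2 224.2] [ 5.6 13.1] 0.2 [441.2 223.6  71.9]
rack 234 [420.3 224.3] [93.2 32.2] 2.9 [432.3 220.1  26.9]
t 11.65 pos [0.634  0.2259 0.2747] yaw 11.6 q6 1.52 F [ 0.2 -0.3 -0.6] -> dp [ 0.332 -1.218  0.298] roll -0.2206
```

View pics/s3.png

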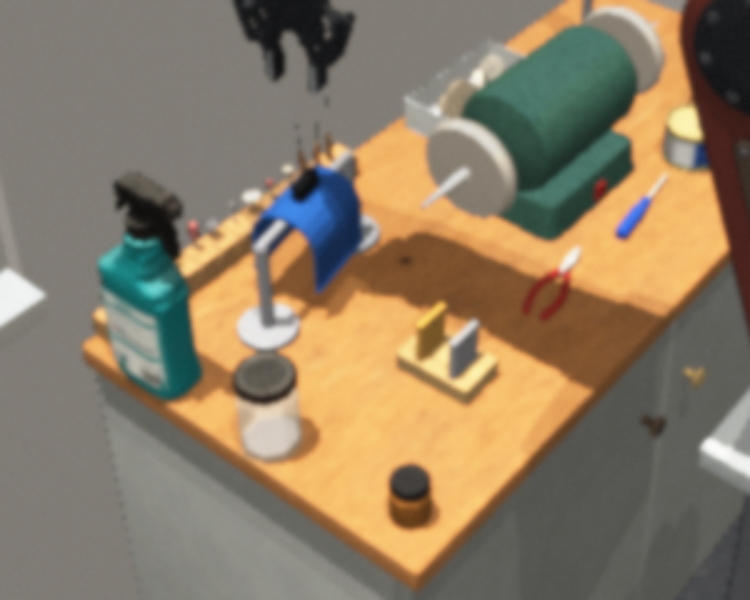

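Cover hangs on the bar, level, handle at (303,185), free of the gripper. Now to the brass plate.

```bash
python3 -m jog '{"dp":[[0.03,-0.12,0],[0.07,-0.25,0],[0.1,-0.37,0],[0.14,-0.5,0],[0.17,-0.63,0],[0.2,-0.75,0],[0.24,-0.87,0],[0.27,-0.98,0]],"roll":[-0.028,-0.056,-0.084,-0.112,-0.14,-0.168,-0.196,-0.2206]}' 1
python3 - <<'E'
from h import *
go([.4435,.2385,.11],91)
E
```

```text
time: 12.65
position: [0.4812, 0.2362, 0.2749]
eef_rot: [0.0, -0.012, 1.0, 0.0]
force: [-0.4, -0.5, 0.8]
opening: 0.0853
finger_force: 0.0
t 12.65 pos [0.4812 0.2362 0.2749] yaw 91.3 q6 0.19 F [-0.4 -0.5  0.8] -> dp [0.252 0.021 1.1  ] roll 0.0009
```

```bash
python3 -m jog '{"dp":[[0.06,0.005,0.25],[0.13,0.01,0.55],[0.2,0.015,0.8],[0.25,0.02,0.98],[0.25,0.02,0.98]],"roll":[0.001,0.001,0.001,0.001,0.001]}'
python3 - <<'E'
from h import *
im=manip.get_image("side"); cv2.imwrite("pics/s4.png",cv2.resize(im["img"][280:400,240:400,::-1],None,fx=5,fy=5))
for n in("brass_plate_centre","brass_plate"): print(n,[(np.round(d["centre"],3).tolist(),round(d["conf"],2)) for d in manip.tip_of(n,"side")[:2]])
for n in("brass_plate","steel_plate"):
  for d in manip.outline_of(n,"side")[:1]:
    P,u,v=pts(im,d["region"]); print(n,d["conf"],len(P),np.percentile(P,[3,50,97],axis=0).round(4).tolist())
go([.4435,.2385,.029],91)
E
```

```text
time: 13.28
position: [0.4427, 0.2382, 0.1261]
eef_rot: [-0.002, -0.006, 1.0, -0.0]
force: [0.0, 0.6, 0.9]
opening: 0.0855
finger_force: 0.0
brass_plate_centre [([0.445, 0.242, 0.037], 0.63)]
brass_plate [([0.447, 0.238, 0.005], 0.77)]
brass_plate 0.47 208 [[0.435, 0.2193, 0.019], [0.439, 0.2443, 0.0491], [0.4473, 0.2644, 0.0729]]
steel_plate 0.74 200 [[0.3923, 0.2203, 0.0195], [0.3951, 0.244, 0.0494], [0.4019, 0.2623, 0.0738]]
t 13.53 pos [0.4456 0.2386 0.1295] yaw 90.6 q6 0.22 F [ 0.  -0.8  0.7] -> dp [ 0.015 -0.001  0.67 ] roll -0.001
```

View pics/s4.png

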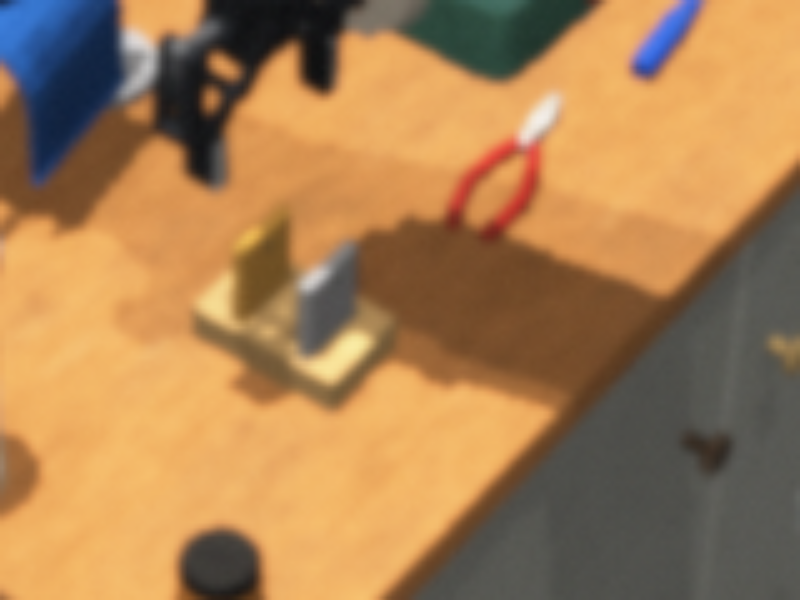

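Picture: fingers (195,130) and (320,50) straddle the brass plate (262,265) in y, high above; clear of steel (328,300). Descend and grip.

```bash
python3 -m jog '{"dp":[[0.014,0.009,0.15],[0.014,0.009,0.35],[0.014,0.009,0.52],[0.014,0.009,0.64],[0.014,0.009,0.67],[0.014,0.009,0.67]],"roll":[0,0,0,0,0,0]}'; python3 -m jog '{"dp":[[0,0,0],[0,0,0],[0,0,0],[0,0,0]],"roll":[0,0,0,0]}' 0;  python3 -m jog '{"dp":[[0,0,-0.015],[0,0,-0.035],[0,0,-0.04],[0,0,-0.04]],"roll":[0,0,0,0]}'
```

```text
time: 14.28
position: [0.4427, 0.2399, 0.028]
eef_rot: [0.0, -0.006, 1.0, 0.0]
force: [0.1, 0.0, 0.4]
opening: 0.0852
finger_force: 0.0
time: 14.78
position: [0.4429, 0.2399, 0.0282]
eef_rot: [0.001, -0.006, 1.0, 0.0]
force: [-1.1, -0.5, 6.2]
opening: 0.0431
finger_force: 60.9
time: 15.28
position: [0.4422, 0.2397, 0.0333]
eef_rot: [-0.0, -0.006, 1.0, 0.0]
force: [-0.4, -0.9, -2.2]
opening: 0.0433
finger_force: 61.0
```

```bash
python3 -m jog '{"dp":[[0.01,0,0],[0.02,0,0],[0.03,0,0],[0.04,0,0],[0.05,0,0],[0.05,0,0]],"roll":[0,0,0,0,0,0]}'; python3 -m jog '{"dp":[[0.01,0,0],[0.02,0,0],[0.03,0,0],[0.04,0,0],[0.05,0,0],[0.06,0,0],[0.065,0,0],[0.065,0,0]],"roll":[0,0,0,0,0,0,0,0]}'
python3 - <<'E'
from h import *
im=manip.get_image("side"); cv2.imwrite("pics/s5.png",cv2.resize(im["img"][300:400,240:370,::-1],None,fx=6,fy=6))
go([.4435,.2385,.029],91)
E
```

```text
time: 16.02
position: [0.4388, 0.2397, 0.0346]
eef_rot: [0.004, -0.005, 1.0, 0.0]
force: [17.0, -0.8, -8.4]
opening: 0.043
finger_force: 63.2
time: 17.02
position: [0.4302, 0.2398, 0.0356]
eef_rot: [0.005, -0.005, 1.0, 0.0]
force: [17.3, -0.6, -4.4]
opening: 0.0432
finger_force: 64.2
t 17.07 pos [0.4302 0.2398 0.0356] yaw 90.6 q6 0.23 F [17.3 -0.7 -4.4] -> dp [-0.088 -0.009  0.045] roll -0.0011
```

View pics/s5.png

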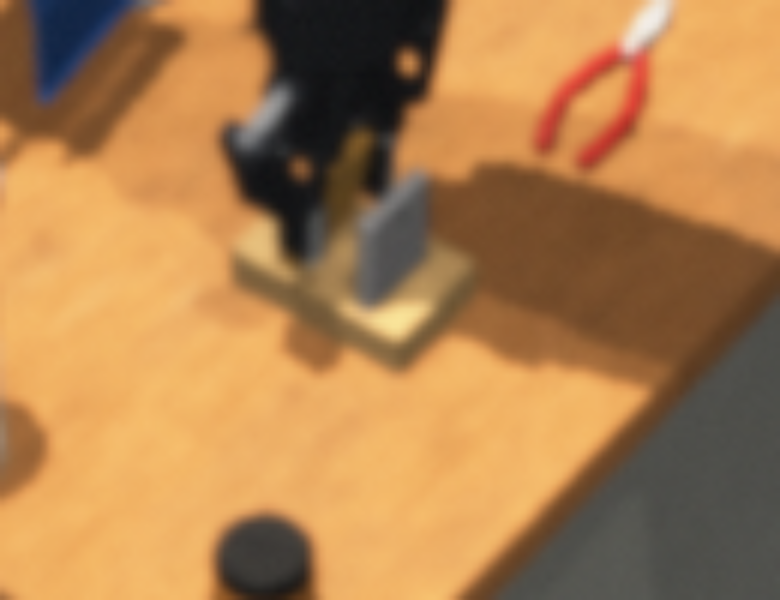

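Brass plate (345,190) sits tilted between the fingers, steel plate untouched. A little further, then lift and measure the tilt.

```bash
python3 -m jog '{"dp":[[0.01,0,0],[0.02,0,0],[0.03,0,0],[0.035,0,0],[0.035,0,0]],"roll":[0,0,0,0,0]}'
python3 - <<'E'
from h import *
for n in("brass_plate",):
  for c in("side","top"):
    im=manip.get_image(c)
    for d in manip.outline_of(n,c)[:1]:
      P,u,v=pts(im,d["region"]); m=np.median(P,0); P=P[np.linalg.norm(P-m,axis=1)<.04]; w=np.linalg.svd(P-P.mean(0),full_matrices=False)[2][2]
      print(c,d["conf"],len(P),m.round(4),"normal",w.round(3)); print(np.percentile(P,[3,97],axis=0).round(4).tolist())
E
```

```text
time: 17.7
position: [0.4254, 0.2398, 0.0358]
eef_rot: [0.006, -0.005, 1.0, 0.0]
force: [19.1, 0.8, -4.2]
opening: 0.0427
finger_force: 64.3
```

```bash
python3 -m jog '{"dp":[[0,0,-0.05],[0,0,-0.15],[0,0,-0.4],[0,0,-0.7],[0,0,-1],[0,0,-1]],"roll":[0,0,0,0,0,0]}'
python3 - <<'E'
from h import *
for c in("side","top"):
    im=manip.get_image(c)
    cv2.imwrite(f"pics/{c}6.png",cv2.resize(im["img"][220:400,200:420,::-1],None,fx=3.5,fy=3.3))
    for d in manip.outline_of("brass_plate",c)[:1]:
      P,u,v=pts(im,d["region"]); m=np.median(P,0); P=P[np.linalg.norm(P-m,axis=1)<.04]; w=np.linalg.svd(P-P.mean(0),full_matrices=False)[2][2]
      print(c,d["conf"],len(P),m.round(4),"normal",w.round(3),np.percentile(P,[3,97],axis=0).round(4).tolist())
    for n in ("brass_plate_centre","brass_plate","brass_aim"): print(c,n,[(np.round(d["centre"],3).tolist(),round(d["conf"],2)) for d in manip.tip_of(n,c)[:2]])
E
```

```text
time: 18.65
position: [0.4212, 0.24, 0.1875]
eef_rot: [0.003, -0.006, 1.0, 0.001]
force: [1.1, 0.2, -3.2]
opening: 0.043
finger_force: 64.5
side brass_plate_centre [([0.429, 0.244, 0.199], 0.51)]
side brass_plate []
side brass_aim [([0.637, 0.23, 0.042], 0.16)]
top brass_plate_centre []
top brass_plate [([0.664, -0.397, 0.288], 0.53)]
top brass_aim []
```

View pics/side6.png

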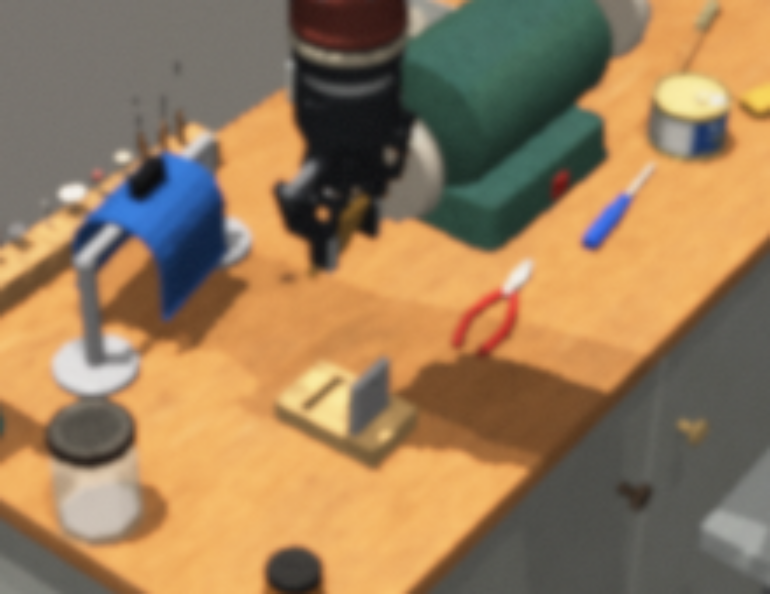

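Picture: plate (352,225) held tilted, largely hidden by the finger (322,235); empty far slot, steel plate still in its slot. I turn the front towards the side camera to measure the plate in the hand.

```bash
python3 -m jog '{"dp":[[0,0,-0.05],[0,0,-0.1],[0,0,-0.1],[0,0,-0.1],[0,0,-0.1],[0,0,-0.1],[0,0,-0.1],[0,0,-0.1]],"roll":[-0.028,-0.056,-0.084,-0.112,-0.14,-0.168,-0.196,-0.224]}';python3 -m jog '{"dp":[[0,0,0],[0,0,0],[0,0,0],[0,0,0],[0,0,0],[0,0,0],[0,0,0]],"roll":[-0.028,-0.056,-0.084,-0.112,-0.137,-0.137,-0.137]}'
python3 - <<'E'
from h import *
im=manip.get_image("side"); np.savez("pics/s7.npz",**im)
s=manip.state(); q=s["eef_rot"]; R=Ro.from_quat([q[1],q[2],q[3],q[0]]).as_matrix(); p=s["position"]
c=np.array(im["R"])@p+im["t"]; f=240/np.tan(np.radians(im["vfov"])/2); u0,v0=int(im["cx"]+f*c[0]/c[2]),int(im["cy"]+f*c[1]/c[2]); print(u0,v0)
cv2.imwrite("pics/s7.png",cv2.resize(im["img"][max(v0-60,0):v0+40,u0-65:u0+65,::-1],None,fx=6,fy=6))
P,u,v=pts(im); hsv=cv2.cvtColor(im["img"],cv2.COLOR_RGB2HSV)[v,u]
L=(P-p)@R
m=(np.abs(L)<.05).all(1)&(hsv[:,1]>90)&(hsv[:,0]>15)&(hsv[:,0]<35)
Q=L[m]; print(m.sum(),p.round(4)); 
Q=Q[np.abs(Q[:,1])<.021]
for _ in range(4):
    c0=Q.mean(0); w=np.linalg.svd(Q-c0,full_matrices=False)[2][2]; Q=Q[np.abs((Q-c0)@w)<.004]
print("tool frame: mean",c0.round(4),"normal",w.round(3),"tilt",np.degrees(np.arctan2(w[2],w[0])).round(1),len(Q),np.percentile(Q,[2,98],axis=0).round(4).tolist())
for n in ("brass_plate_centre","brass_plate","brass_aim"): print(n,[(((np.array(d["centre"])-p)@R).round(4).tolist(),round(d["conf"],2)) for d in manip.tip_of(n,"side")[:2]])
E
```

```text
time: 20.15
position: [0.4197, 0.2395, 0.1981]
eef_rot: [-0.0, -0.654, 0.757, 0.0]
force: [-0.2, -0.1, -1.2]
opening: 0.043
finger_force: 64.3
time: 21.02
position: [0.4197, 0.2395, 0.1982]
eef_rot: [0.0, 0.908, -0.419, -0.0]
force: [0.1, -0.1, -1.3]
opening: 0.0431
finger_force: 64.3
298 292
423 [0.4197 0.2395 0.1983]
tool frame: mean [-0.0127  0.0006 -0.016 ] normal [-0.96   0.023 -0.28 ] tilt -163.7 319 [[-0.0223, -0.0194, -0.044], [-0.0023, 0.0206, 0.0156]]
brass_plate_centre [([-0.0087, -0.0031, -0.0113], 0.95)]
brass_plate [([-0.0181, -0.0008, 0.0179], 0.77)]
brass_aim [([-0.1132, 0.002, -0.0471], 0.77), ([-0.0904, -0.1842, 0.1989], 0.7)]
```

View pics/s7.png

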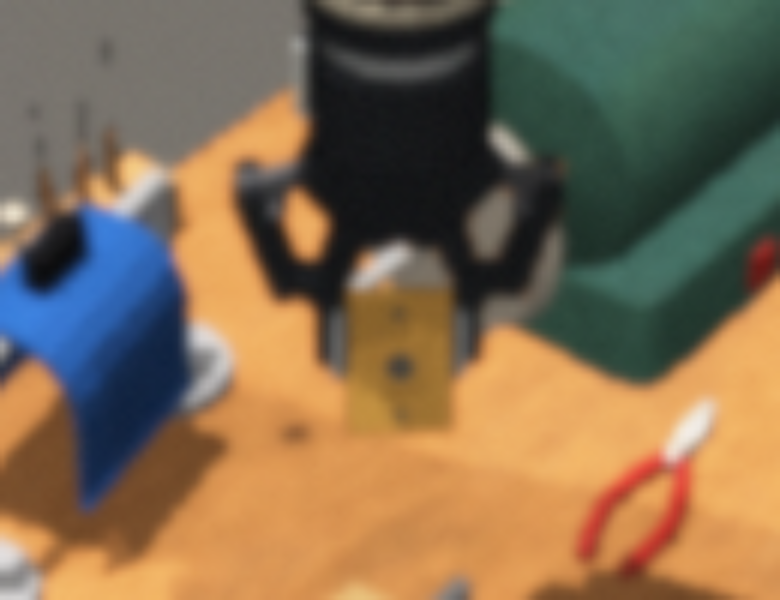

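Picture: plate front full to the camera, centre (400,365), top (400,290); upright but tilt measured only about 17°, not 25. I'll add ~8° by pressing its lower back against the rack's far edge.

```bash
python3 -m jog '{"dp":[[0,0,0],[0,0,0],[0,0,0],[0,0,0],[0,0,0],[0,0,0],[0,0,0],[0,0,0]],"roll":[0.028,0.056,0.084,0.112,0.14,0.168,0.196,0.224]}';python3 -m jog '{"dp":[[0,0,0],[0,0,0],[0,0,0],[0,0,0],[0,0,0],[0,0,0]],"roll":[0.028,0.056,0.084,0.112,0.137,0.137]}'; python3 -c "
from h import *
go([.468,.2395,.032],91)"
```

```text
time: 22.22
position: [0.4197, 0.2395, 0.1983]
eef_rot: [0.0, -0.419, 0.908, 0.0]
force: [-0.6, -0.1, -1.5]
opening: 0.0431
finger_force: 64.4
time: 22.98
position: [0.4197, 0.2395, 0.1983]
eef_rot: [0.0, -0.006, 1.0, 0.0]
force: [-0.5, 0.2, -0.9]
opening: 0.0429
finger_force: 64.3
t 22.98 pos [0.4197 0.2395 0.1983] yaw 90.7 q6 0.24 F [-0.5  0.2 -0.9] -> dp [-0.322 -0.004  1.109] roll -0.0009
```

```bash
python3 -m jog '{"dp":[[-0.15,0,0],[-0.322,0,0],[-0.33,0,0.3],[-0.33,0,0.6],[-0.33,0,0.85],[-0.33,0,1],[-0.33,0,1]],"roll":[0,0,0,0,0,0,0]}';python3 -m jog '{"dp":[[0,0,0.04],[0,0,0.08],[0,0,0.11],[0,0,0.11]],"roll":[0,0,0,0]}'; python3 -m jog '{"dp":[[0.01,0,0],[0.02,0,0],[0.03,0,0],[0.04,0,0],[0.04,0,0]],"roll":[0,0,0,0,0]}'; python3 -m jog '{"dp":[[0.01,0,0],[0.02,0,0],[0.03,0,0],[0.03,0,0]],"roll":[0,0,0,0]}'
```

```text
time: 23.85
position: [0.4677, 0.2397, 0.0465]
eef_rot: [-0.002, -0.007, 1.0, -0.0]
force: [-0.8, 0.8, -1.7]
opening: 0.0431
finger_force: 64.3
time: 24.35
position: [0.4691, 0.24, 0.0316]
eef_rot: [-0.0, -0.006, 1.0, -0.0]
force: [-0.3, -0.1, -1.4]
opening: 0.0432
finger_force: 64.3
time: 24.98
position: [0.4631, 0.24, 0.0318]
eef_rot: [0.0, -0.006, 1.0, 0.0]
force: [-0.6, -1.1, -2.1]
opening: 0.0428
finger_force: 64.3
time: 25.48
position: [0.4586, 0.2399, 0.0318]
eef_rot: [0.0, -0.006, 1.0, 0.0]
force: [-0.1, 0.7, -1.7]
opening: 0.043
finger_force: 64.3
```

```bash
for i in 1 2; do :; done; python3 -m jog '{"dp":[[0.01,0,0],[0.01,0,0]],"roll":[0,0]}'; python3 -m jog '{"dp":[[0.01,0,0],[0.01,0,0]],"roll":[0,0]}'; python3 -m jog '{"dp":[[0.01,0,0],[0.01,0,0]],"roll":[0,0]}'
```

```text
time: 25.72
position: [0.4577, 0.2399, 0.032]
eef_rot: [0.001, -0.006, 1.0, 0.0]
force: [3.2, 0.6, -2.0]
opening: 0.0432
finger_force: 64.3
time: 25.98
position: [0.4574, 0.24, 0.0325]
eef_rot: [0.002, -0.006, 1.0, 0.0]
force: [7.5, 0.0, -3.8]
opening: 0.0428
finger_force: 64.2
time: 26.22
position: [0.457, 0.24, 0.0329]
eef_rot: [0.003, -0.005, 1.0, 0.0]
force: [10.5, 1.2, -5.6]
opening: 0.043
finger_force: 64.1
```

```bash
python3 -m jog '{"dp":[[0.01,0,0],[0.02,0,0],[0.03,0,0],[0.03,0,0]],"roll":[0,0,0,0]}'; python3 -m jog '{"dp":[[0.01,0,0],[0.02,0,0],[0.02,0,0]],"roll":[0,0,0]}'
```

```text
time: 26.72
position: [0.4556, 0.2401, 0.0342]
eef_rot: [0.006, -0.005, 1.0, 0.0]
force: [22.6, 0.5, -6.8]
opening: 0.0429
finger_force: 64.0
time: 27.1
position: [0.452, 0.2401, 0.0345]
eef_rot: [0.005, -0.005, 1.0, 0.001]
force: [16.8, -0.5, -1.5]
opening: 0.0434
finger_force: 64.3
```

```bash
cat > m.py <<'E'
from h import *
L=[]; N={"brass_plate_centre":[],"brass_plate":[],"brass_aim":[]}
for k in range(3):
    im=manip.get_image("side")
    s=manip.state(); q=s["eef_rot"]; R=Ro.from_quat([q[1],q[2],q[3],q[0]]).as_matrix(); p=s["position"]
    P,u,v=pts(im); hsv=cv2.cvtColor(im["img"],cv2.COLOR_RGB2HSV)[v,u]; l=(P-p)@R
    L.append(l[(np.abs(l)<.05).all(1)&(hsv[:,1]>90)&(hsv[:,0]>15)&(hsv[:,0]<35)&(np.abs(l[:,1])<.021)])
    for n in N:
        d=manip.tip_of(n,"side")[:1]
        if d: N[n].append((np.array(d[0]["centre"])-p)@R)
Q=np.vstack(L)
for _ in range(4):
    c0=Q.mean(0); w=np.linalg.svd(Q-c0,full_matrices=False)[2][2]; w=w*-np.sign(w[0]); Q=Q[np.abs((Q-c0)@w)<.004]
print("mean",c0.round(4),"normal",w.round(3),"tilt",np.degrees(np.arctan2(-w[2],-w[0])).round(1),len(Q))
lo,hi=np.percentile((Q-c0)@np.array([w[2],0,-w[0]]),[1,99]); print("extent along z",lo.round(4),hi.round(4),np.percentile(Q,[2,98],axis=0).round(4).tolist())
for n in N: print(n,np.round(N[n],4).tolist())
print(p,s["time"])
E
python3 -m jog '{"dp":[[-0.1,0,-0.05],[-0.15,0,-0.3],[-0.15,0,-0.7],[-0.15,0,-1],[-0.15,0,-1],[-0.15,0,-1],[-0.15,0,-1]],"roll":[0,0,0,-0.028,-0.056,-0.084,-0.112]}';python3 -m jog '{"dp":[[0,0,0],[0,0,0],[0,0,0],[0,0,0],[0,0,0],[0,0,0],[0,0,0],[0,0,0]],"roll":[-0.028,-0.056,-0.084,-0.112,-0.14,-0.168,-0.196,-0.224]}';python3 -m jog '{"dp":[[0,0,0],[0,0,0],[0,0,0]],"roll":[-0.025,-0.025,-0.025]}'; python3 m.py
```

```text
time: 27.98
position: [0.4689, 0.2401, 0.1817]
eef_rot: [-0.0, -0.353, 0.936, 0.0]
force: [0.1, -0.6, -1.8]
opening: 0.0431
finger_force: 64.2
time: 28.98
position: [0.4688, 0.2401, 0.1816]
eef_rot: [0.0, 0.874, -0.485, -0.0]
force: [-0.3, -0.7, -2.0]
opening: 0.0427
finger_force: 64.2
time: 29.35
position: [0.4691, 0.2401, 0.1817]
eef_rot: [0.0, 0.908, -0.419, -0.0]
force: [-0.6, 0.1, -2.5]
opening: 0.043
finger_force: 64.2
mean [-0.015  -0.0003 -0.0151] normal [-0.933 -0.    -0.361] tilt 21.2 901
extent along z -0.0309 0.0321 [[-0.0268, -0.0192, -0.0434], [-0.0026, 0.0193, 0.0143]]
brass_plate_centre [[-0.01, -0.0015, -0.0101], [-0.0106, -0.0038, -0.0105], [-0.0109, -0.0023, -0.0083]]
brass_plate [[-0.1225, -0.1458, 0.1803], [-0.0265, 0.04, 0.1826], [-0.0178, -0.0048, 0.0194]]
brass_aim [[-0.0103, -0.0027, -0.0082], [-0.1111, 0.0, -0.0556], [-0.1117, 0.0003, -0.0558]]
[0.46921638 0.24006533 0.18179179] 29.8
```

Run:
```python
from h import *
L=[]
for k in range(4):
    im=manip.get_image("side")
    s=manip.state(); q=s["eef_rot"]; R=Ro.from_quat([q[1],q[2],q[3],q[0]]).as_matrix(); p=s["position"]
    P,u,v=pts(im); l=(P-p)@R; L.append(l[(np.abs(l)<.06).all(1)])
L=np.vstack(L)
for th in(17,21,25):
  n=np.array([-np.cos(np.radians(th)),0,-np.sin(np.radians(th))])
  t=np.array([-n[2],0,n[0]])  # up along plate? 
  c=np.array([-.0150,0,-.0151]); a=(L-c)@t; d=(L-c)@n
  for name,sel in(("all",np.abs(a)<.024),("noCollar",(np.abs(a)<.024)&(np.hypot(a,L[:,1])>.015)),("collar",np.hypot(a,L[:,1])<.009)):
    k=sel&(np.abs(d)<.010)&(np.abs(L[:,1])<.017)
    A=np.c_[a[k],L[k,1],np.ones(k.sum())]; x=np.linalg.lstsq(A,d[k],rcond=None)[0]; r=d[k]-A@x
    g=np.abs(r)<2*r.std(); x=np.linalg.lstsq(A[g],d[k][g],rcond=None)[0]
    print(th,name,k.sum(),"slope deg",np.degrees(x[:2]).round(1),"off mm",(x[2]*1000).round(1),"std",(r.std()*1000).round(1), "t",t.round(2))
# colour extents
```

```text
17 all 992 slope deg [-4.2 -0.9] off mm 0.1 std 3.2 t [ 0.29  0.   -0.96]
17 noCollar 574 slope deg [-4.  -0.9] off mm -0.8 std 3.0 t [ 0.29  0.   -0.96]
17 collar 148 slope deg [-2.8  2.5] off mm 2.7 std 3.0 t [ 0.29  0.   -0.96]
21 all 988 slope deg [-0.3 -0.8] off mm 0.1 std 3.2 t [ 0.36  0.   -0.93]
21 noCollar 571 slope deg [ 0.  -0.8] off mm -0.8 std 2.9 t [ 0.36  0.   -0.93]
21 collar 146 slope deg [0.5 2.1] off mm 2.7 std 3.0 t [ 0.36  0.   -0.93]
25 all 992 slope deg [ 3.8 -0.8] off mm 0.1 std 3.2 t [ 0.42  0.   -0.91]
25 noCollar 576 slope deg [ 4.1 -0.9] off mm -0.7 std 2.9 t [ 0.42  0.   -0.91]
25 collar 146 slope deg [3.5 1.6] off mm 2.8 std 3.1 t [ 0.42  0.   -0.91]
```

Refit over four frames gives 21° (±0.5); one more small nudge.

```bash
python3 -m jog '{"dp":[[0,0,0],[0,0,0],[0,0,0],[0,0,0],[0,0,0],[0,0,0],[0,0,0],[0,0,0]],"roll":[0.028,0.056,0.084,0.112,0.14,0.168,0.196,0.224]}';python3 -m jog '{"dp":[[0,0,0],[0,0,0],[0,0,0],[0,0,0],[0,0,0],[0,0,0]],"roll":[0.028,0.056,0.084,0.112,0.137,0.137]}'; python3 -m jog '{"dp":[[0,0,0.3],[0,0,0.6],[0,0,0.85],[0,0,0.99],[0,0,0.99],[0,0,0.99]],"roll":[0,0,0,0,0,0]}'; python3 -m jog '{"dp":[[0.05,0,0],[0.1,0,0],[0.12,0,0],[0.135,0,0],[0.15,0,0],[0.15,0,0]],"roll":[0,0,0,0,0,0]}'; python3 -m jog '{"dp":[[0.007,0,0],[0.007,0,0]],"roll":[0,0]}'
```

```text
time: 31.15
position: [0.4692, 0.2401, 0.1818]
eef_rot: [0.0, -0.42, 0.908, 0.0]
force: [-0.3, 0.1, -2.2]
opening: 0.0433
finger_force: 64.2
time: 31.9
position: [0.4692, 0.2401, 0.1818]
eef_rot: [-0.0, -0.006, 1.0, 0.0]
force: [-0.3, 0.0, -1.9]
opening: 0.0425
finger_force: 64.2
time: 32.65
position: [0.4699, 0.2402, 0.0345]
eef_rot: [0.001, -0.007, 1.0, 0.0]
force: [0.2, 0.1, -0.7]
opening: 0.043
finger_force: 64.1
time: 33.4
position: [0.4514, 0.2401, 0.0358]
eef_rot: [0.005, -0.005, 1.0, 0.0]
force: [16.0, 1.0, -4.3]
opening: 0.043
finger_force: 63.9
time: 33.65
position: [0.4508, 0.2401, 0.036]
eef_rot: [0.006, -0.005, 1.0, 0.001]
force: [17.3, -0.1, -3.5]
opening: 0.043
finger_force: 64.2
```

```bash
python3 -m jog '{"dp":[[0.007,0,0],[0.007,0,0]],"roll":[0,0]}'; python3 -m jog '{"dp":[[0.007,0,0],[0.007,0,0]],"roll":[0,0]}'
```

```text
time: 33.9
position: [0.4499, 0.2401, 0.0361]
eef_rot: [0.006, -0.005, 1.0, 0.001]
force: [17.4, 0.4, -3.5]
opening: 0.0432
finger_force: 63.8
time: 34.15
position: [0.4489, 0.2401, 0.0361]
eef_rot: [0.006, -0.005, 1.0, 0.001]
force: [18.1, -0.3, -3.9]
opening: 0.0435
finger_force: 63.7
```

```bash
python3 -m jog '{"dp":[[-0.1,0,-0.05],[-0.15,0,-0.3],[-0.15,0,-0.7],[-0.15,0,-1],[-0.15,0,-1],[-0.15,0,-1],[-0.15,0,-1]],"roll":[0,0,0,-0.028,-0.056,-0.084,-0.112]}';python3 -m jog '{"dp":[[0,0,-0.1],[0,0,-0.3],[0,0,-0.5],[0,0,-0.5],[0,0,-0.5],[0,0,-0.5],[0,0,-0.5],[0,0,-0.5]],"roll":[-0.028,-0.056,-0.084,-0.112,-0.14,-0.168,-0.196,-0.224]}';python3 -m jog '{"dp":[[0,0,0],[0,0,0],[0,0,0]],"roll":[-0.025,-0.025,-0.025]}'
cat > m2.py <<'E'
from h import *
L=[];N=[];C=[]
for k in range(3):
    im=manip.get_image("side")
    s=manip.state(); q=s["eef_rot"]; R=Ro.from_quat([q[1],q[2],q[3],q[0]]).as_matrix(); p=s["position"]
    P,u,v=pts(im); l=(P-p)@R; L.append(l[(np.abs(l)<.06).all(1)])
    hsv=cv2.cvtColor(im["img"],cv2.COLOR_RGB2HSV)[v,u]
    C.append(l[(np.abs(l)<.05).all(1)&(hsv[:,1]>90)&(hsv[:,0]>15)&(hsv[:,0]<35)])
    if k==0: print("centre",[((np.array(d["centre"])-p)@R).round(4) for d in manip.tip_of("brass_plate_centre","side")[:1]],"aim",[((np.array(d["centre"])-p)@R).round(4) for d in manip.tip_of("brass_aim","side")[:1]])
L=np.vstack(L);C=np.vstack(C); th=23.;c=np.array([-.0150,0,-.0140])
for _ in range(5):
  n=np.array([-np.cos(np.radians(th)),0,-np.sin(np.radians(th))]); t=np.array([-n[2],0,n[0]])
  a=(L-c)@t; d=(L-c)@n; k=(np.abs(a)<.024)&(np.abs(d)<.008)&(np.abs(L[:,1])<.017)&(np.hypot(a,L[:,1])>.015)
  A=np.c_[a[k],L[k,1],np.ones(k.sum())]; x=np.linalg.lstsq(A,d[k],rcond=None)[0]
  th-=np.degrees(x[0]); c=c+n*x[2]
e=(C-c)@t; dd=np.abs((C-c)@n)<.006; lo,hi=np.percentile(e[dd],[1,99]); yl,yh=np.percentile(C[dd,1],[2,98])
print("tilt",th,"yaw err",np.degrees(x[1]),k.sum(),"extent",lo,hi,"y",yl,yh); print("centre est",c+t*(lo+hi)/2-.004*n+[0,(yl+yh)/2,0])
print(s["time"],p)
E
python3 m2.py
```

```text
time: 35.02
position: [0.4658, 0.2401, 0.1836]
eef_rot: [0.0, -0.353, 0.936, 0.0]
force: [-0.1, 0.5, -1.9]
opening: 0.0429
finger_force: 63.7
time: 36.02
position: [0.4657, 0.24, 0.2586]
eef_rot: [-0.0, 0.874, -0.485, 0.0]
force: [0.7, 0.3, -2.0]
opening: 0.0428
finger_force: 63.7
time: 36.4
position: [0.4659, 0.24, 0.2584]
eef_rot: [-0.0, 0.908, -0.419, 0.0]
force: [0.1, 0.4, -2.1]
opening: 0.0434
finger_force: 63.7
centre [array([-0.01  , -0.0018, -0.0087])] aim [array([-1.124e-01,  1.000e-04, -6.080e-02])]
tilt 23.185313994565483 yaw err -1.4682039620255967 420 extent -0.03135854834338347 0.03208637045924917 y -0.020185924841675307 0.02206394365595318
centre est [-0.01211091  0.00093901 -0.01315498]
36.65 [0.46605513 0.24002847 0.25832376]
```

Tilt now ≈23–25°. Now the camera head pose, more carefully.

Run:
```python
from h import *
N={n:[] for n in("lens","camera_head","inspection_camera","focus")}
for k in range(3):
  for c in("top","side"):
    im=manip.get_image(c)
    for n in N:
      if n=="focus" and k: continue
      d=manip.tip_of(n,c)[:1]
      if d: N[n].append((c,np.round(d[0]["centre"],4).tolist(),round(d[0]["conf"],2)))
    if k==0:
      P,u,v=pts(im); Q=P[(abs(P[:,0]-.645)<.075)&(abs(P[:,1]+.385)<.06)&(P[:,2]>.24)]
      col=im["img"][v,u].astype(int)[(abs(P[:,0]-.645)<.075)&(abs(P[:,1]+.385)<.06)&(P[:,2]>.24)]
      w=col.min(1)>200; print(c,len(Q),"white",w.sum(),Q[w].mean(0).round(4) if w.sum() else "")
      np.savez(f"pics/{c}8.npz",**im)
for n in N:
  print(n); [print("  ",x) for x in N[n]]
print(manip.state()["time"])
im=dict(np.load("pics/top8.npz")); cv2.imwrite("pics/t8.png",cv2.resize(im["img"][150:220,435:515,::-1],None,fx=7,fy=7,interpolation=cv2.INTER_CUBIC))
```

```text
top 2298 white 429 [ 0.6432 -0.3859  0.3059]
side 346 white 0 
lens
   ('top', [0.6176, -0.3758, 0.2703], 0.96)
   ('side', [0.6643, -0.3941, 0.2929], 0.73)
   ('top', [0.6127, -0.3747, 0.2683], 0.87)
   ('side', [0.6156, -0.3792, 0.2615], 0.54)
   ('top', [0.4947, -0.4172, 0.0007], 0.74)
   ('side', [0.6128, -0.3782, 0.2635], 0.41)
camera_head
   ('top', [0.6635, -0.3948, 0.2913], 0.95)
   ('side', [0.6615, -0.396, 0.2919], 0.57)
   ('top', [0.6616, -0.3941, 0.2897], 0.91)
   ('side', [0.6627, -0.3989, 0.2938], 0.43)
   ('top', [0.66, -0.3948, 0.289], 0.72)
   ('side', [0.6644, -0.3933, 0.2944], 0.6)
inspection_camera
   ('top', [0.6629, -0.3919, 0.0001], 0.67)
   ('top', [0.6607, -0.3923, 0.0013], 0.84)
   ('top', [0.6647, -0.3943, 0.0019], 0.82)
   ('side', [0.6667, -0.3976, 0.2911], 0.72)
focus
   ('top', [0.6144, -0.3751, 0.2658], 0.42)
   ('side', [0.614, -0.3782, 0.2621], 0.2)
37.95
```

View pics/t8.png

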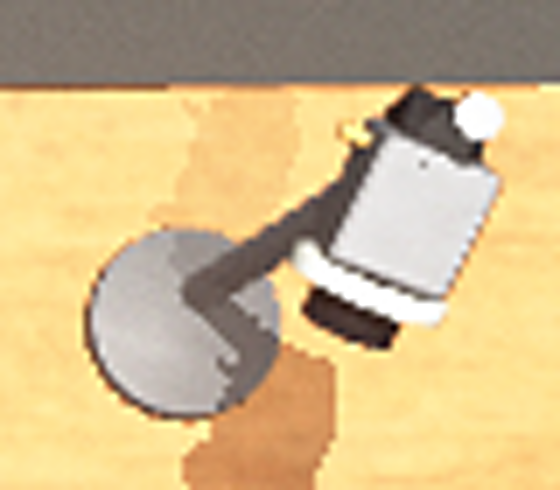

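```bash
python3 -c "
from h import *
go([.47,.12,.29])"
```

```text
t 37.95 pos [0.4661 0.24   0.2583] yaw -139.4 q6 -2.05 F [ 0.1 -0.3 -1.5] -> dp [ 0.624  0.501 -0.211] roll 0
```

```bash
python3 -m jog '{"dp":[[0,0,-0.1],[0.1,0.08,-0.211],[0.2,0.16,-0.211],[0.3,0.24,-0.211],[0.4,0.32,-0.211],[0.5,0.4,-0.211],[0.6,0.48,-0.211],[0.624,0.501,-0.211]],"roll":[0.028,0.056,0.084,0.112,0.14,0.168,0.196,0.224]}';python3 -c "
from h import *
go([.48,-.02,.29],67.5)"
```

```text
time: 38.95
position: [0.4701, 0.1191, 0.29]
eef_rot: [0.0, -0.419, 0.908, -0.0]
force: [0.7, 0.6, -1.4]
opening: 0.0429
finger_force: 63.7
t 38.95 pos [0.4701 0.1191 0.29  ] yaw 139.6 q6 -0.89 F [ 0.7  0.6 -1.4] -> dp [ 0.663 -0.652  0.   ] roll 0.2002
```

```bash
python3 -m jog '{"dp":[[0.08,-0.08,0],[0.17,-0.17,0],[0.27,-0.27,0],[0.37,-0.37,0],[0.47,-0.47,0],[0.57,-0.56,0],[0.663,-0.652,0]],"roll":[0.028,0.056,0.084,0.112,0.14,0.17,0.2]}';python3 -c "
from h import *
go([.495,-.17,.29],67.5)"
```

```text
time: 39.83
position: [0.4809, -0.0197, 0.29]
eef_rot: [0.0, 0.193, 0.981, 0.0]
force: [0.7, 0.4, -1.1]
opening: 0.0428
finger_force: 63.7
t 39.83 pos [ 0.4809 -0.0197  0.29  ] yaw 67.7 q6 0.08 F [ 0.7  0.4 -1.1] -> dp [-0.467 -0.891  0.   ] roll 0.0006
```

```bash
python3 -m jog '{"dp":[[-0.13,-0.25,0],[-0.28,-0.55,0],[-0.42,-0.8,0],[-0.467,-0.891,0],[-0.467,-0.891,0]],"roll":[0,0,0,0,0]}';python3 -c "
from h import *
go([.5127,-.3336,.208],67.5)"
```

```text
time: 40.45
position: [0.4959, -0.1696, 0.2897]
eef_rot: [-0.0, 0.191, 0.982, 0.0]
force: [-0.0, 0.5, -2.1]
opening: 0.0429
finger_force: 63.7
t 40.45 pos [ 0.4959 -0.1696  0.2897] yaw 68.0 q6 -0.2 F [-0.   0.5 -2.1] -> dp [-0.514 -0.972  0.544] roll 0.0014
```

```bash
python3 -m jog '{"dp":[[-0.12,-0.22,0],[-0.27,-0.52,0],[-0.42,-0.8,0],[-0.514,-0.972,0.1],[-0.514,-0.972,0.3],[-0.514,-0.972,0.47],[-0.514,-0.972,0.544],[-0.514,-0.972,0.544]],"roll":[0.0014,0.0014,0.0014,0.0014,0.0014,0.0014,0.0014,0.0014]}';python3 - <<'E'
from h import *
go([.5127,-.3336,.208],67.5)
F=np.array([.5229,-.3378,.220])
for c in("side","top"):
  im=manip.get_image(c)
  if c=="side":
    cc=np.array(im["R"])@F+im["t"]; f=240/np.tan(np.radians(im["vfov"])/2); u0,v0=int(im["cx"]+f*cc[0]/cc[2]),int(im["cy"]+f*cc[1]/cc[2])
    y0=max(v0-70,0); cv2.imwrite("pics/s9.png",cv2.resize(im["img"][y0:y0+120,u0-70:u0+80,::-1],None,fx=5,fy=5)); print(u0-(u0-70),v0-y0)
  for n in("brass_plate_centre","brass_plate","brass_aim","lens"): print(c,n,[(np.round(d["centre"],4).tolist(),round(d["conf"],2)) for d in manip.tip_of(n,c)[:2]])
E
```

```text
time: 41.45
position: [0.5133, -0.3321, 0.2083]
eef_rot: [-0.0, 0.194, 0.981, 0.0]
force: [-0.3, -0.2, -1.0]
opening: 0.0429
finger_force: 63.7
t 41.45 pos [ 0.5133 -0.3321  0.2083] yaw 67.6 q6 -0.4 F [-0.3 -0.2 -1. ] -> dp [-0.001 -0.011  0.002] roll 0.0004
70 70
side brass_plate_centre []
side brass_plate []
side brass_aim [([0.6368, 0.2326, 0.0406], 0.31)]
side lens [([0.6166, -0.3754, 0.2604], 0.82)]
top brass_plate_centre []
top brass_plate []
top brass_aim []
top lens [([0.6149, -0.3767, 0.2714], 0.7)]
```

View pics/s9.png

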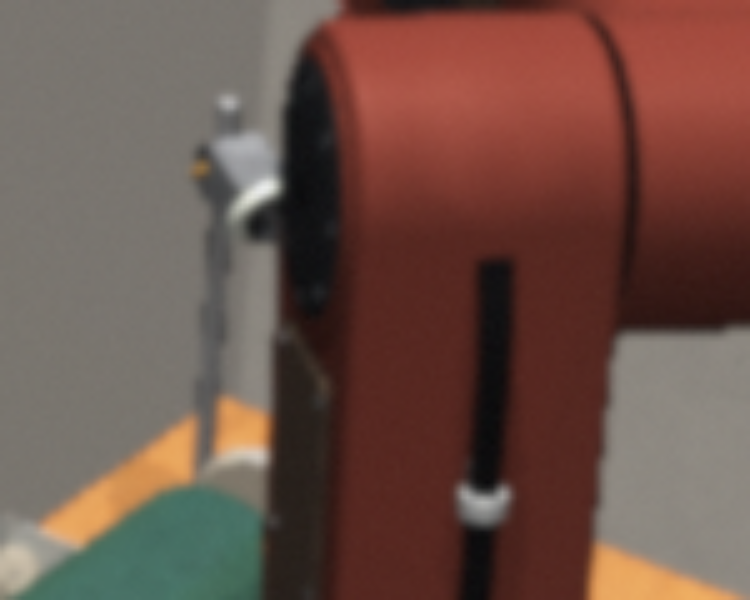

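Here the arm hides the plate; the camera head (245,190) is free and undisturbed. Trim 1.5 mm, settle, hand in.

```bash
python3 -m jog '{"dp":[[0,-0.01,0],[0,-0.01,0],[0,-0.01,0],[0,-0.01,0],[0,-0.01,0],[0,-0.01,0]],"roll":[0,0,0,0,0,0]}'; python3 -c "
from h import *
s=manip.state(); print(abs(s['qd']).max()); print(manip.close_job())"
```

```text
time: 42.7
position: [0.5126, -0.3346, 0.2083]
eef_rot: [0.0, 0.194, 0.981, 0.0]
force: [0.2, -0.1, -2.4]
opening: 0.0429
finger_force: 63.7
0.0006757188474186306
the job is handed in; nothing more can be done
None
```

The job was handed in at 42.7 s: the cover hangs on the rail, released, and the brass plate is held still at the computed focus point, tilted about 23° (25° wanted). The arm hid the plate from both cameras there, so its final position comes from arm readings and earlier measurements (a few mm uncertain), not a picture.

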